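# Fit the pump to a turned soap dispenser and try its stroke

## Robot

A 6-joint arm with a two-finger parallel gripper is mounted at the origin on the work surface. World frame = base frame: x ahead of the robot, y to its left, z up, the work surface at z = 0. Lengths are in m, angles in rad, forces in N, time in s.
With the tool pointing down it reaches from about 0.3 to 0.775 m from the base axis. Payload 14.6 kg.
Tool frame: the origin (TCP) lies midway between the tips of the shut fingers; the grasp point (between the pads) lies 19 mm behind it (ctrl.pinch_z is the z of the grasp point in the tool frame, in m); z points along the fingers, y is the line along which they close (so a half turn about z gives the same grasp; the last joint's range is limited). The gripper opens to 94 mm and grips with 3 to 60 N. Pads are 16 mm wide; open, the fingers measure 119 mm over their backs; the gripper's body (75 mm by 177 mm) begins 78 mm behind the grasp point.
Start: joints at [1.207, 0.3, 1.521, -0, 1.321, -0.067], TCP at [0.161, 0.526, 0.205] pointing down, gripper open.
Joint ranges: [-3.03, 3.03], [-0.79, 2.21], [0.23, 2.52], [-1.04, 4.18], [0, 3.07], [-2.55, 2.55]. Speed limits (rad/s): [2.22, 2.22, 2.57, 3.14, 3.14, 3.14].

## Interface

Orientations are given as [roll, pitch, yaw] about the fixed x, y, z axes, in that order (R = Rz(yaw) Ry(pitch) Rx(roll)).
In Python, from station import ctrl, camera, ticket gives the robot as it stands. The module is installed in compiled form; this text tells all that it offers.
- The arm moves only by the shell command python3 -m inch 'ROWS' [FORCE]. ROWS is text: rows parted by semicolons, each of 7 numbers parted by spaces: the opening, from -1 (shut) to 1 (fully open), then the shift along the tool's x, y, z in units of 0.03 m (1.0 is 0.03 m), then the turn, a rotation vector about the tool's x, y, z in units of 10 degrees (1.0 is 10 degrees). In form: grip dx dy dz rx ry rz; .... A call has 1 to 10 rows; each row shifts and turns the commanded pose from where the row before left it, along the tool's axes as they then stand; what a row does not reach is not made up. A row lasts 1/8 s, in which the tool goes at most 62.5 mm and 10.7 degrees, less where a joint would pass 70% of its speed; a pose out of reach is approached as far as the arm can. A call with a number of a shift or a turn outside -1 to 1 is refused whole. A call with a gripper value outside its range is refused whole. The fingers move at their own pace and stop on an object; FORCE is the grip in N (left out, the last holds). Time passes only in rows, so rows that do not move let the fingers close. It gives the time, the measured TCP pose, the force, the opening and the grip force at its end, in the units of the state.
- ctrl.get_obs(): the state, without advancing time (a new reading comes with each control period).
- camera(name): name is "scene" or "top"; returns a dict with "img" (420x560x3 uint8, blue, green, red), "range_z" (420x560 float32, m along the optical axis (not along the pixel's ray), 0 where there is no reading), "intrinsics" (3x3 intrinsics, pixels), "view" (4x4, takes a point from world to camera coordinates). Camera axes: x right, y down, z forward; pixel columns grow to the right and rows downward; lengths in m; the calibration is good to about 2 mm. A picture is of the moment at which its call begins.
- ticket.hand_in(): hands the job in; it is judged then, once.
The state is a dict: "time_s": time; "qpos": joint angles; "joint_vel": joint speeds; "tau": joint torques, N m; "ee_pos": TCP position; "eef_rot": TCP orientation; "force": force on the tool from outside, world axes, zero at the start; "moment": the same for the moment, N m; "grip_width": finger opening in m; "grip_force": force on a finger pad.
Only numpy, scipy, OpenCV 4.12 (cv2) and the standard library are available. Lean on these libraries where they do the work, as an engineer would, in place of code of your own. Each camera call takes 0.05 s, during which the arm holds its last target. There are 200 camera calls.

## Task

Take the steel soap pump out of the drilled rack and slide it, dip tube first, into the bored neck of the empty turned wooden dispenser until its collar sits flat on the rim, then let go of it. Then try the pump: press its head straight down to the stop, hold it fully down for a full second, and let it spring all the way back up. The dispenser must end standing upright on the bench with the pump seated; leave everything else on the bench where it is.

Things in the scene. Friction and masses are not known exactly. Their poses are not given: they have to be found in the camera images.
- pump: The loose soap pump, about 100 g, upright in one of the rack's two holes. Knurled steel collar 36 mm across, 18 mm tall, straight-sided (the place to grip); origin on the axis at the UNDERSIDE of the collar, z up. Below it a white plastic plug, 24.5 mm across for 9 mm, tapering to a 19 mm chamber (16 to 46 mm below), then a taper to the dip tube. Above it the stem and the sprung head.
- pump_head (a joint): Stroke of the pump head in m, on a spring: 0 is fully up, 0.014 is down at the stop. It takes 3 N to start it down and about 8 N to hold it at the stop; it springs back by itself when let go.
- pump_top (a point): Middle of the flat top of the pump head, 50 mm above the collar's underside when up. Head: steel button 28 mm across, 16 mm tall, its underside 16 mm above the collar when up. Its spout, a 9 mm bar with the end bent down, leaves along -x of this frame (and of pump), 44 mm above the collar's underside, and reaches 54 mm from the axis.
- bottle: The empty dispenser body, no pump in it: turned pale wood, round, 110 mm tall, loose, about 0.3 kg; origin at the centre of its underside, z up. Foot 68 mm across, belly 78 mm at 22 mm height, narrowing to a straight neck 44 mm across over the top 8 mm. A straight 27 mm bore runs from the flat rim down to 8 mm above the underside.
- bottle_mouth (a point): Centre of the bore at the level of the dispenser's rim, 110 mm above its underside; z up.
- rack: Plywood rack fixed to the bench: a board 64 mm (x) by 200 mm (y), its top 100 mm above the bench, on two end boards; two 28 mm through holes on its long (y) axis, 55 mm either side of the middle. One holds the pump, the other the pourer, either way round, each with its collar's underside on the board's top. Origin at bench level under the middle.
- pourer: Bystander: the other fitting in the rack, a cork with a 36 mm steel collar and a slim conical steel spout straight up, 44 mm above the rack's top. Origin on the axis at the underside of its collar.
- pot: Bystander: squat wide-mouthed turned pot of the same pale wood, 94 mm across, 72 mm tall, mouth about 72 mm across. Origin at the centre of its underside.
- finished: Bystander: a finished dispenser in dark wood with its pump already fitted, 160 mm tall in all, 78 mm across. Origin at the centre of its underside.
- chuck: Bystander: four-jaw lathe chuck standing on its back, dark steel, 100 mm across, 90 mm tall. Origin at the centre of its underside.
- can: Bystander: round tin of finish, 80 mm across, 122 mm tall. Origin at the centre of its underside.
- glue: Bystander: white glue bottle with a nozzle, 62 mm across, 188 mm tall. Origin at the centre of its underside.
- sanding_block: Bystander: cork-faced sanding block, 110 by 62 by 35 mm, lying on the bench. Origin at the centre of its underside.
- gouge: Bystander: turning gouge with a wooden handle, 430 mm long, 28 mm thick, lying roughly along x at the left. Origin under its middle.
- pump_tip (a point): Lower end of the pump's dip tube (7 mm across, from 54 to 85 mm below the collar's underside), on the axis, 85 mm below pump's origin.
There are look-alikes about, which are no part of the job. What is shaped like the bottle but orange or pink is not meant.

How it is judged:
By the outcome, as a careful person would: the job done as asked, in the order asked, and still so for the second after the job is handed in, with the robot touching nothing.
It also fails if it takes over 56 s, if anything falls off the work surface, if the arm or the gripper's body presses on something with over 40 N, if the wrist force passes 120 N, or if a joint passes its speed limit or range.

## Working session

There is one attempt and no reset: what is moved stays moved. The work goes in short steps, Python scripts to look and compute and a shell command to move; the robot and the scene stay as the last step left them, time stands still between calls to the robot, and variables do not carry over. Pictures are saved under pics/ and viewed, at most 10 in all, crops included, and the job is handed in when it is done.

```bash
mkdir -p pics; cat > h.py <<'E'
import numpy as np, cv2
from station import ctrl, camera, ticket
def pts(c):
    K=np.array(c["intrinsics"]);V=np.array(c["view"]);z=c["range_z"]
    v,u=np.mgrid[:z.shape[0],:z.shape[1]]
    P=np.stack([(u-K[0,2])/K[0,0]*z,(v-K[1,2])/K[1,1]*z,z],-1)
    W=(P-V[:3,3])@V[:3,:3]
    W[z==0]=np.nan
    return W
E
python3 - <<'E'
from h import *
for n in ("scene","top"):
    c=camera(n); cv2.imwrite(f"pics/{n}0.png",c["img"]); np.savez(f"{n}0.npz",**c)
    V=np.array(c["view"]);print(n,-V[:3,:3].T@V[:3,3],V[2,:3],np.array(c["intrinsics"])[0])
o=ctrl.get_obs();print(o,ctrl.pinch_z)
E
```

```text
scene [1.47582656 0.00777236 0.75182161] [-0.82654031  0.02359908 -0.56238261] [472.58642594   0.         289.0311839 ]
top [0.38872753 0.03798546 1.31246698] [ 0.14104713 -0.01567335 -0.98987881] [395.71812332   0.         285.01978194]
{'time_s': 0.1, 'qpos': array([ 1.20740771e+00,  3.00398241e-01,  1.52152414e+00, -1.93299493e-05,
        1.32067967e+00, -6.66027421e-02]), 'joint_vel': array([ 0.00096738, -0.00099594,  0.00124612,  0.00070768, -0.00044166,
       -0.00108032]), 'tau': array([ 7.57583475e-04, -5.32644296e+01, -3.53275216e+01,  7.09861424e-02,
        2.35848088e-02, -4.87489899e-05]), 'ee_pos': array([0.16077261, 0.52573382, 0.20495038]), 'eef_rot': array([-3.14058425e+00, -4.84963596e-05,  2.84481154e+00]), 'force': array([ 0.28944966,  0.48473432, -0.21205191]), 'moment': array([-0.01245938, -0.00260421,  0.02704787]), 'grip_force': 0.0, 'grip_width': 0.09367121667199507} -0.0188
```

View pics/scene0.png

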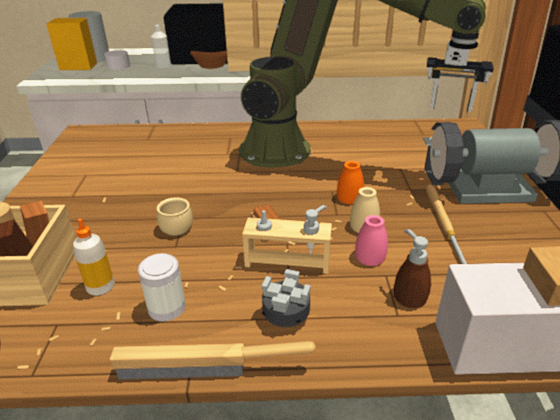

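View pics/top0.png

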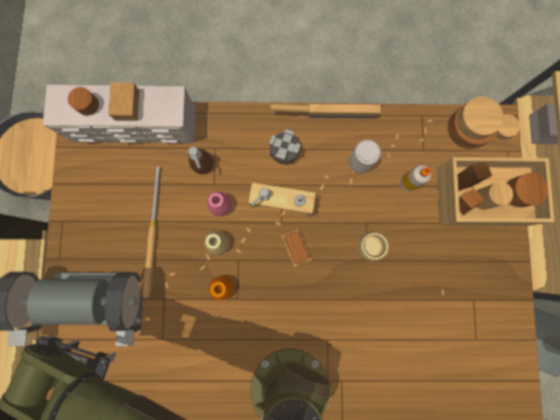

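The scene view shows the rack at about (288,245), with the pump in its right-hand hole at (312,222) and the pourer at (264,222). The pale bottle at (366,210) stands between the orange and pink ones. In the top view the pump is at (264,194) with its spout to the lower left, and the pale bottle's mouth is at (217,242).

```bash
python3 - <<'E'
from h import *
for n in ("top","scene"):
    c=dict(np.load(f"{n}0.npz"));W=pts(c);img=c["img"]
    v,u=np.mgrid[:420,:560]
    def sel(b,lo,hi):
        m=(u>=b[0])&(u<b[2])&(v>=b[1])&(v<b[3])&(W[...,2]>lo)&(W[...,2]<hi);return m
    B={"top":dict(bot=(195,225,240,262),rack=(240,175,325,220)),"scene":dict(bot=(348,182,386,240),rack=(238,200,340,275))}[n]
    m=sel(B["bot"],.1,.12);P=W[m];c_,r=cv2.minEnclosingCircle(P[:,:2].astype(np.float32));print(n,"bottle rim",len(P),P.mean(0),c_,r,np.percentile(P[:,2],[10,50,90]))
    m=sel(B["rack"],.09,.106);P=W[m];print("rack",len(P),cv2.minAreaRect(P[:,:2].astype(np.float32)),np.median(P[:,2]))
    m=sel(B["rack"],.125,.17);P=W[m]
    for s,nm in ((P[:,1]>np.median(W[sel(B["rack"],.09,.106)][:,1]),"L"),):
        for Q in (P[s],P[~s]):
            if len(Q)<3: continue
            print(nm,len(Q),Q.mean(0),"max z",Q[:,2].max())
            T=Q[Q[:,2]>.144]
            if len(T)>3: print("  top",len(T),T.mean(0),cv2.minEnclosingCircle(T[:,:2].astype(np.float32)))
            print(np.round(Q[::max(1,len(Q)//25)]*1000).astype(int).tolist())
c=np.load("top0.npz")["img"];d=np.load("scene0.npz")["img"]
a=cv2.resize(c[170:265,190:325],None,fx=4,fy=4,interpolation=cv2.INTER_CUBIC)
cv2.imwrite("pics/crop_top.png",a)
E
```

```text
top bottle rim 120 [0.45676071 0.23518219 0.1081935 ] (0.4572816789150238, 0.23563635349273682) 0.023051898926496506 [0.10429034 0.10855529 0.11155377]
rack 1074 ((0.5935752987861633, 0.028052017092704773), (0.19978147745132446, 0.06499245762825012), 81.09832763671875) 0.09859013166705136
L 113 [0.59244428 0.09022323 0.14670624] max z 0.1533663553285193
  top 94 [0.59465585 0.08887776 0.14775412] ((0.5889911651611328, 0.09425912797451019), 0.03109501115977764)
[[615, 86, 148], [612, 89, 145], [612, 77, 146], [609, 86, 147], [608, 74, 153], [605, 89, 150], [606, 77, 146], [603, 92, 144], [602, 80, 151], [600, 95, 147], [600, 83, 146], [600, 71, 145], [596, 85, 151], [596, 73, 151], [593, 88, 149], [593, 76, 149], [591, 95, 145], [591, 83, 145], [588, 100, 146], [588, 82, 147], [585, 100, 146], [581, 103, 148], [579, 109, 145], [579, 97, 143], [576, 103, 144], [573, 106, 144], [569, 109, 148], [566, 112, 147], [564, 112, 138]]
L 11 [ 0.58349357 -0.02618068  0.1367406 ] max z 0.14696945297688754
[[586, -22, 140], [586, -25, 141], [585, -28, 147], [584, -23, 137], [583, -25, 145], [583, 
[... 1148 characters left out ...]
5)
[[579, -26, 143], [583, -24, 146], [586, -28, 145], [588, -26, 146], [585, -24, 144], [585, -22, 144], [586, -29, 142], [585, -26, 142], [589, -24, 144], [585, -22, 142], [589, -28, 142], [589, -26, 142], [589, -24, 142], [585, -22, 139], [587, -29, 138], [587, -26, 138], [590, -24, 140], [591, -22, 140], [582, -20, 134], [588, -29, 136], [589, -26, 136], [586, -24, 134], [589, -22, 136], [587, -20, 135], [589, -29, 134], [588, -27, 133], [590, -24, 134], [588, -22, 132], [586, -20, 131], [588, -29, 130], [588, -27, 130], [591, -24, 132], [589, -22, 130], [588, -20, 130], [590, -29, 128], [591, -27, 129], [592, -24, 130], [587, -22, 126], [588, -20, 127], [590, -24, 126], [591, -22, 126]]
```

View pics/crop_top.png

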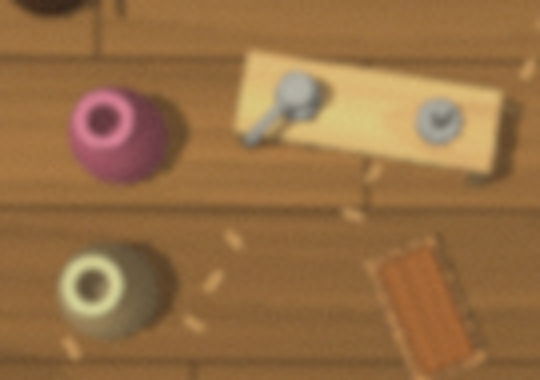

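The crop confirms it. The pump head is at (298,95), its spout runs to (250,138), and the bore of the pale bottle is at (93,287). Rack geometry and depth agree on the pump being at about (0.602, 0.082), with the spout at 139°. I'll turn so the fingers close across the spout.

```bash
cat >> h.py <<'E'
from scipy.spatial.transform import Rotation as Ro
def togo(t):
    o=ctrl.get_obs();R=Ro.from_euler("xyz",o["eef_rot"])
    print("t",round(o["time_s"],2),"pos",o["ee_pos"].round(4),"yaw",np.degrees(o["eef_rot"]).round(2),"F",o["force"].round(1),"w",round(o["grip_width"],4),round(o["grip_force"],1))
    print("units",(R.inv().apply(np.array(t)-o["ee_pos"])/.03).round(3))
E
python3 -m inch '1 0 0 0 0 0 0.8;1 0 0 0 0 0 0.8;1 0 0 0 0 0 0.8;1 0 0 0 0 0 0' 
python3 -c "
from h import *
togo([.602,.082,.205])"
```

```text
time_s: 0.6
ee_pos: [0.1608, 0.5258, 0.2052]
eef_rot: [-3.141, 0.0, 2.427]
force: [0.1, 0.1, 0.7]
grip_width: 0.0938
grip_force: 0.0
t 0.6 pos [0.1608 0.5258 0.2052] yaw [-1.7997e+02  1.0000e-02  1.3904e+02] F [0.1 0.1 0.7] w 0.0938 0.0
units [-2.0804e+01 -1.5330e+00  1.0000e-02]
```

```bash

python3 -m inch '0.5 -0.5 -0.07 0 0 0 0;0.5 -1 -0.07 0 0 0 0;0.5 -1 -0.07 0 0 0 0;0.5 -1 -0.07 0 0 0 0;0.5 -1 -0.07 0 0 0 0;0.5 -1 -0.07 0 0 0 0;0.5 -1 -0.07 0 0 0 0;0.5 -1 -0.07 0 0 0 0;0.5 -1 -0.07 0 0 0 0;0.5 -1 -0.07 0 0 0 0' >/dev/null
python3 -m inch '0.5 -1 -0.07 0 0 0 0;0.5 -1 -0.07 0 0 0 0;0.5 -1 -0.07 0 0 0 0;0.5 -1 -0.07 0 0 0 0;0.5 -1 -0.07 0 0 0 0;0.5 -1 -0.07 0 0 0 0;0.5 -1 -0.07 0 0 0 0;0.5 -1 -0.07 0 0 0 0;0.5 -0.5 -0.07 0 0 0 0;0.5 0 0 0 0 0 0' 
python3 -c "
from h import *
togo([.602,.082,.205])"
```

```text
time_s: 3.1
ee_pos: [0.5421, 0.1408, 0.2052]
eef_rot: [-3.141, -0.0, 2.426]
force: [0.1, -0.4, 0.5]
grip_width: 0.0703
grip_force: 0.0
t 3.1 pos [0.5421 0.1408 0.2052] yaw [-1.7998e+02 -2.0000e-02  1.3898e+02] F [ 0.1 -0.4  0.5] w 0.0703 0.0
units [-2.792 -0.169  0.007]
```

```bash

python3 -m inch '0.4 -1 -0.06 0 0 0 0;0.4 -1 -0.06 0 0 0 0;0.4 -0.8 -0.05 0 0 0 0;0.4 0 0 0.8 0 0 0;0.4 0 0 0.8 0 0 0;0.4 0 0 0.6 0 0 0;0.4 0 0 0.3 0 0 0;0.4 0 0 0 0 0 0' 
python3 - <<'E'
from h import *
togo([.602,.082,.1035])
c=camera("scene");cv2.imwrite("pics/s1.png",cv2.resize(c["img"][130:290,220:400],None,fx=4,fy=3.75,interpolation=cv2.INTER_CUBIC))
E
```

```text
time_s: 4.1
ee_pos: [0.6021, 0.0828, 0.1304]
eef_rot: [-3.141, -0.0, 2.426]
force: [-0.0, 0.0, -1.0]
grip_width: 0.0655
grip_force: 0.0
t 4.1 pos [0.6021 0.0828 0.1304] yaw [-1.7999e+02 -1.0000e-02  1.3902e+02] F [-0.  0. -1.] w 0.0655 0.0
units [-0.015 -0.022  0.896]
```

View pics/s1.png

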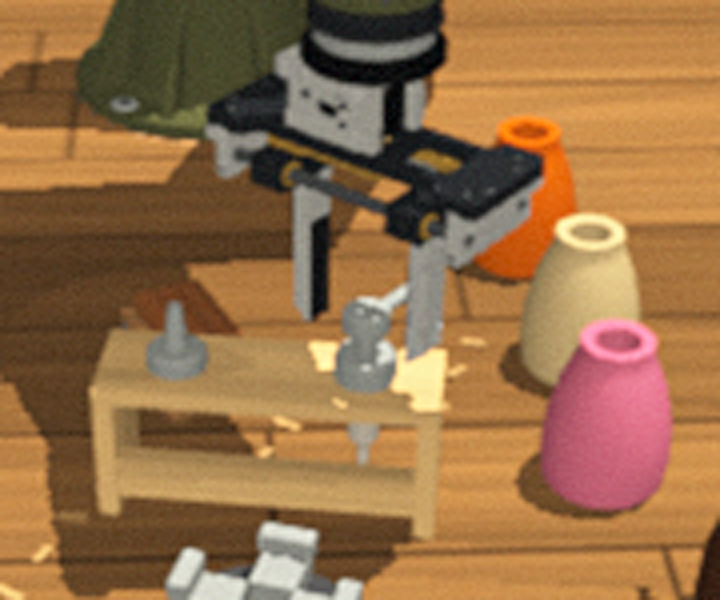

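The crop shows the fingers straddling the pump, one at (312,300) and one at (428,340), with the head at (365,320) between them and the spout clear. Next: lower and grip.

```bash

python3 -m inch '0.4 0 0 0.4 0 0 0;0.4 0 0 0.3 0 0 0;0.4 0 0 0.18 0 0 0;0.4 0 0 0 0 0 0' 25
python3 -m inch '-1 0 0 0 0 0 0;-1 0 0 0 0 0 0;-1 0 0 0 0 0 0;-1 0 0 0 0 0 0;-1 0 0 0 0 0 0;-1 0 0 0 0 0 0' 25
```

```text
time_s: 4.65
ee_pos: [0.6021, 0.0825, 0.1036]
eef_rot: [-3.141, -0.0, 2.426]
force: [0.1, -0.0, 0.3]
grip_width: 0.0663
grip_force: 0.0
time_s: 5.4
ee_pos: [0.6023, 0.0826, 0.1042]
eef_rot: [3.141, 0.0, 2.426]
force: [0.3, -0.0, 1.8]
grip_width: 0.0349
grip_force: 25.0
```

```bash

python3 -m inch '-1 0 0 -0.2 0 0 0;-1 0 0 -0.4 0 0 0;-1 0 0 -0.6 0 0 0;-1 0 0 -0.8 0 0 0;-1 0 0 -0.8 0 0 0;-1 0 0 -0.7 0 0 0;-1 0 0 -0.5 0 0 0;-1 0 0 -0.2 0 0 0;-1 0 0 0 0 0 0'
python3 - <<'E'
from h import *
togo([.457,.2355,.2285])
for n in ("scene","top"):
    c=camera(n);np.savez(n+"1.npz",**c)
    if n=="scene": cv2.imwrite("pics/s2.png",cv2.resize(c["img"][90:250,220:400],None,fx=4,fy=3.75,interpolation=cv2.INTER_CUBIC))
E
```

```text
time_s: 6.52
ee_pos: [0.6022, 0.0826, 0.2301]
eef_rot: [3.142, 0.0, 2.426]
force: [0.6, 0.1, -1.0]
grip_width: 0.0352
grip_force: 25.0
t 6.53 pos [0.6022 0.0826 0.2301] yaw [180.     0.   138.99] F [ 0.6  0.1 -1. ] w 0.0352 25.0
units [6.998 0.672 0.051]
```

View pics/s2.png

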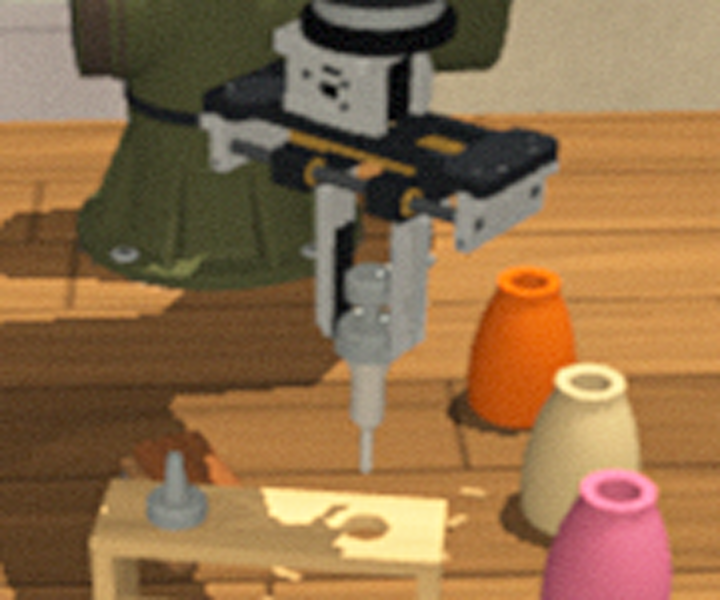

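The crop shows the pump hanging upright in the fingers, with the collar at (365,335) and the tube tip at (366,470), clear of the rack. Next I carry it over the bottle.

```bash

python3 -m inch '-1 0.3 0.03 0 0 0 0;-1 0.6 0.06 0 0 0 0;-1 0.9 0.09 0 0 0 0;-1 0.9 0.09 0 0 0 0;-1 0.9 0.09 0 0 0 0;-1 0.9 0.09 0 0 0 0;-1 0.9 0.08 0 0 0 0;-1 0.9 0.08 0 0 0 0;-1 0.5 0.04 0 0 0 0;-1 0.2 0.02 0 0 0 0'
python3 -m inch '-1 0 0 0 0 0 0;-1 0 0 0 0 0 0' >/dev/null
python3 - <<'E'
from h import *
togo([.457,.2355,.2285])
s=camera("scene");t=camera("top");np.savez("s2.npz",**s);np.savez("t2.npz",**t)
a=cv2.resize(s["img"][110:250,310:430],None,fx=4,fy=4,interpolation=cv2.INTER_CUBIC)
cv2.imwrite("pics/s3.png",a)
# rim centre from pale-wood mask + ellipse, ray onto z=.11 ; top0 (unobstructed) and scene0/s2
def ray(c,uv,z):
    K=np.array(c["intrinsics"]);V=np.array(c["view"]);d=V[:3,:3].T@np.linalg.solve(K,[uv[0],uv[1],1]);o=-V[:3,:3].T@V[:3,3]
    return o+d*(z-o[2])/d[2]
def proj(c,p):
    K=np.array(c["intrinsics"]);V=np.array(c["view"]);q=K@(V[:3,:3]@p+V[:3,3]);return q[:2]/q[2]
p=ctrl.get_obs()["ee_pos"]
for c in (s,t):
    print("expected tip px",proj(c,[p[0],p[1],p[2]-.0885]),"mouth px for (.457,.2355)",proj(c,[.457,.2355,.11]))
for f in ("top0","scene0"):
    c=dict(np.load(f+".npz"));W=pts(c);u0=proj(c,[.457,.2355,.11])
    # bore wall/dark: depth readings below rim inside the neck circle
    hsv=cv2.cvtColor(c["img"],cv2.COLOR_BGR2HSV)
    x,y=u0.astype(int);print(f,u0);print(hsv[y-9:y+10,x-12:x+13,2])
E
```

```text
time_s: 7.88
ee_pos: [0.4563, 0.2361, 0.2301]
eef_rot: [3.141, 0.0, 2.427]
force: [0.5, 0.5, -0.5]
grip_width: 0.0356
grip_force: 25.0
t 8.12 pos [0.4573 0.2351 0.2299] yaw [-179.99    0.    138.96] F [-0.4  0.5 -1. ] w 0.0352 25.0
units [0.016 0.004 0.048]
expected tip px [367.50732445 181.10147543] mouth px for (.457,.2355) [366.56819516 191.62616926]
expected tip px [211.65869042 240.5082377 ] mouth px for (.457,.2355) [213.25148684 241.21993333]
top0 [213.25148684 241.21993333]
[[143 143 144 143 145 142 140 137 137 132 132 128 129 123 119 117 111 109
  107 103 100  97  96  93  94]
 [145 146 145 146 147 144 141 141 140 145 148 151 148 147 138 127 117 110
  108 104 101 103 100  97  98]
 [146 147 148 147 148 145 145 149 160 176 183 187 186 183 171 156 134 119
  109 106 104 104 102  98  96]
 [147 147 147 147 145 149 159 175 193 199 206 205 205 205 202 189 166 140
  119 105 107 105 103 100  98]
 [147 145 144 144 146 158 180 200 207 207 198 192 191 197 202 204 198 173
  138 114 108 105 104 102 101]
 [141 145 143 144 149 173 196 208 204 185 165 153 150 160 179 198 206 193
  164 128 108 
[... 2713 characters left out ...]
45 251 248 240 235 226 231 227 228 239
  248 250 243 232 180 164 168]
 [190 198 191 161 139 131 147 170 202 236 244 248 249 247 250 248 248 248
  243 232 209 198 178 163 169]
 [195 195 165 141 137 145 152 155 164 179 196 216 225 233 237 233 229 218
  207 194 194 199 187 160 155]
 [189 185 148 130 144 151 157 162 169 171 173 179 178 182 186 180 185 190
  190 201 209 212 201 174 152]
 [190 163 133 141 150 157 164 167 173 182 182 184 180 184 181 186 193 191
  194 209 218 220 216 191 158]
 [175 147 136 148 153 160 168 175 178 178 181 184 187 187 188 193 211 208
  210 220 221 227 224 200 161]
 [158 136 137 146 160 164 170 175 174 183 184 192 188 198 201 210 217 217
  223 227 227 229 228 205 170]]
```

View pics/s3.png

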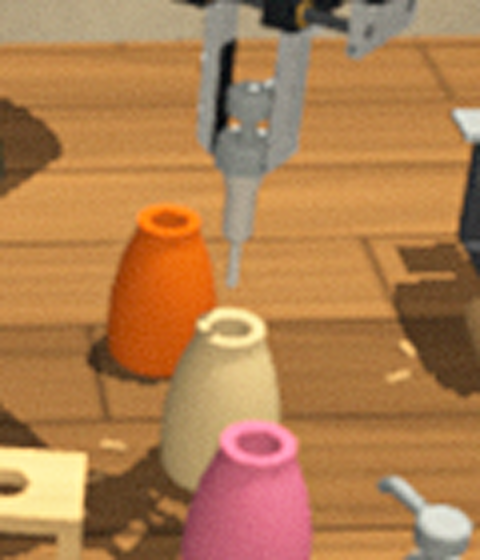

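The crop shows the tube tip at (233,285) almost exactly over the pale bottle's mouth at (231,328), within about 1 mm. I'll make a small +y correction and lower until the chamber is in the bore, watching the force.

```bash

python3 -m inch '-1 0.02 0.02 0.2 0 0 0;-1 0 0 0.4 0 0 0;-1 0 0 0.5 0 0 0;-1 0 0 0.5 0 0 0;-1 0 0 0.5 0 0 0;-1 0 0 0.4 0 0 0;-1 0 0 0.17 0 0 0;-1 0 0 0 0 0 0'
python3 - <<'E'
from h import *
togo([.457,.2365,.1142])
s=camera("scene")
cv2.imwrite("pics/s4.png",cv2.resize(s["img"][150:220,330:410],None,fx=8,fy=8,interpolation=cv2.INTER_CUBIC))
E
```

```text
time_s: 9.22
ee_pos: [0.4569, 0.2364, 0.1498]
eef_rot: [-3.141, -0.0, 2.426]
force: [0.4, 1.3, -0.5]
grip_width: 0.0353
grip_force: 25.0
t 9.22 pos [0.4569 0.2364 0.1498] yaw [-1.7999e+02 -1.0000e-02  1.3899e+02] F [ 0.4  1.3 -0.5] w 0.0353 25.0
units [1.000e-03 6.000e-03 1.187e+00]
```

View pics/s4.png

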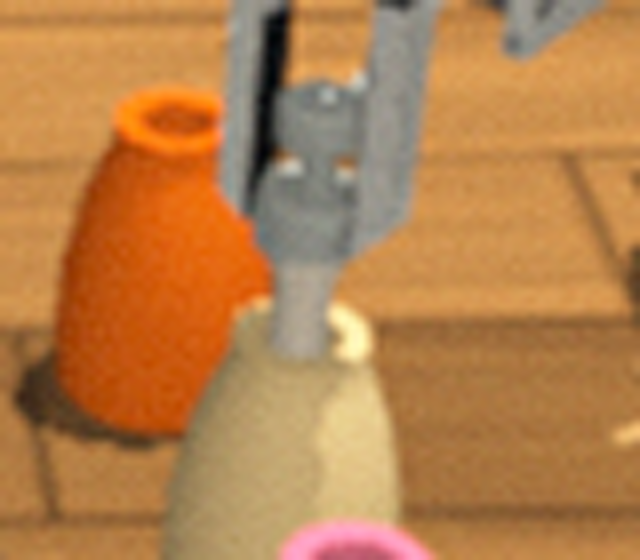

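The crop shows the chamber going into the bore behind the front rim, around (301,350), and nearly centred on the rim, which spans x of about 235–372. I'll nudge +y slightly and lower slowly.

```bash

python3 -m inch '-1 0.015 0.015 0.2 0 0 0;-1 0 0 0.25 0 0 0;-1 0 0 0.2 0 0 0;-1 0 0 0.15 0 0 0;-1 0 0 0.1 0 0 0;-1 0 0 0 0 0 0'
python3 -m inch '-1 0 0 0.1 0 0 0;-1 0 0 0.08 0 0 0;-1 0 0 0 0 0 0'
python3 -m inch '-1 0 0 0.05 0 0 0;-1 0 0 0 0 0 0'
```

```text
time_s: 10.02
ee_pos: [0.4568, 0.237, 0.1228]
eef_rot: [-3.141, -0.0, 2.426]
force: [-0.7, 0.5, -1.2]
grip_width: 0.0355
grip_force: 25.0
time_s: 10.4
ee_pos: [0.4568, 0.237, 0.1174]
eef_rot: [-3.141, -0.0, 2.426]
force: [0.6, 0.4, -0.8]
grip_width: 0.035
grip_force: 25.0
time_s: 10.65
ee_pos: [0.4568, 0.237, 0.116]
eef_rot: [-3.142, -0.0, 2.426]
force: [0.1, 0.4, 0.3]
grip_width: 0.0351
grip_force: 25.0
```

```bash

python3 -m inch '-1 0 0 0.03 0 0 0;-1 0 0 0 0 0 0'
python3 -m inch '-1 0 0 0.03 0 0 0;-1 0 0 0 0 0 0'
python3 -m inch '-1 0 0 0.02 0 0 0;-1 0 0 0 0 0 0'
```

```text
time_s: 10.9
ee_pos: [0.4568, 0.237, 0.1151]
eef_rot: [-3.142, -0.0, 2.426]
force: [-0.0, 0.3, -1.2]
grip_width: 0.0352
grip_force: 25.0
time_s: 11.15
ee_pos: [0.4568, 0.237, 0.1142]
eef_rot: [3.142, -0.0, 2.426]
force: [0.2, -0.9, -0.5]
grip_width: 0.0354
grip_force: 25.0
time_s: 11.4
ee_pos: [0.457, 0.237, 0.1141]
eef_rot: [3.141, 0.0, 2.426]
force: [-1.6, -1.1, 5.0]
grip_width: 0.0352
grip_force: 25.0
```

Contact at the expected height (about 5 N at TCP 0.114), so the collar is on the rim. Next: release, rise clear and check.

```bash

python3 -m inch '0.4 0 0 0 0 0 0;0.4 0 0 0 0 0 0;0.4 0 0 0 0 0 0;0.4 0 0 0 0 0 0;0.4 0 0 -0.3 0 0 0;0.4 0 0 -0.6 0 0 0;0.4 0 0 -0.8 0 0 0;0.4 0 0 -0.7 0 0 0;0.4 0 0 -0.3 0 0 0;0.4 0 0 0 0 0 0'
python3 - <<'E'
from h import *
s=camera("scene");W=pts(s);v,u=np.mgrid[:420,:560]
P=W[(abs(W[...,0]-.457)<.017)&(abs(W[...,1]-.2365)<.017)&(W[...,2]>.148)&(W[...,2]<.176)]
print(len(P),P.mean(0),np.percentile(P[:,2],[5,50,95]),cv2.minEnclosingCircle(P[:,:2].astype(np.float32)))
cv2.imwrite("pics/s5.png",cv2.resize(s["img"][130:250,310:430],None,fx=5,fy=5,interpolation=cv2.INTER_CUBIC))
togo([.457,.237,.175])
E
```

```text
time_s: 12.65
ee_pos: [0.4569, 0.237, 0.195]
eef_rot: [3.141, 0.0, 2.426]
force: [-0.5, 0.6, -1.1]
grip_width: 0.0657
grip_force: 0.0
98 [0.46102848 0.23730599 0.15764983] [0.14906832 0.15928822 0.16305583] ((0.4557011127471924, 0.24004259705543518), 0.016507098451256752)
t 12.7 pos [0.4567 0.2369 0.1943] yaw [-1.7998e+02 -1.0000e-02  1.3900e+02] F [ 0.2  0.4 -0.9] w 0.0657 0.0
units [-0.006  0.008  0.642]
```

View pics/s5.png

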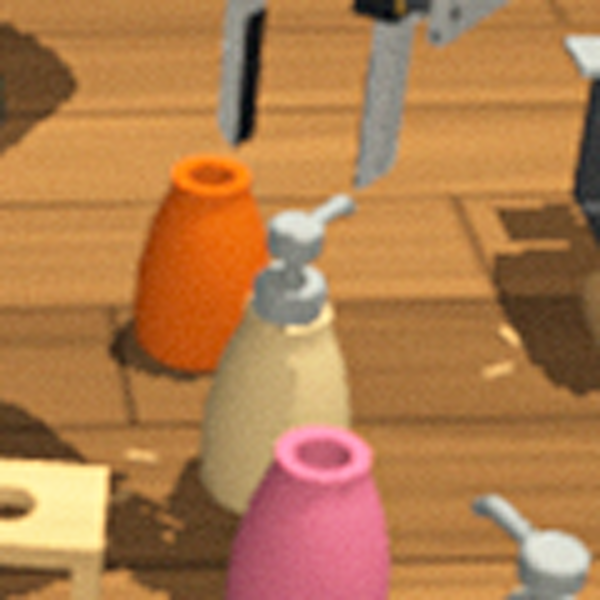

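The crop shows the pump seated, with its collar at (290,292) flush on the rim and its spout free, and the fingers clear. Now shut the fingers and press.

```bash

python3 -m inch '-1 0 0 0 0 0 0;-1 0 0 0 0 0 0;-1 0 0 0 0 0 0;-1 0 0 0 0 0 0;-1 0 0 0.3 0 0 0;-1 0 0 0.4 0 0 0;-1 0 0 0.25 0 0 0;-1 0 0 0.1 0 0 0;-1 0 0 0 0 0 0'
python3 -m inch '-1 0 0 0.15 0 0 0;-1 0 0 0.1 0 0 0;-1 0 0 0.1 0 0 0;-1 0 0 0.07 0 0 0;-1 0 0 0.05 0 0 0;-1 0 0 0 0 0 0'
python3 -m inch '-1 0 0 0.04 0 0 0;-1 0 0 0 0 0 0'
```

```text
time_s: 13.82
ee_pos: [0.4568, 0.237, 0.163]
eef_rot: [-3.141, -0.0, 2.426]
force: [0.1, -0.2, 0.1]
grip_width: 0.0006
grip_force: 0.0
time_s: 14.58
ee_pos: [0.4572, 0.2371, 0.1494]
eef_rot: [3.141, 0.0, 2.426]
force: [0.9, 0.0, 6.8]
grip_width: 0.0006
grip_force: 3.1
time_s: 14.82
ee_pos: [0.4572, 0.2371, 0.1483]
eef_rot: [3.14, 0.001, 2.426]
force: [0.7, 0.1, 6.4]
grip_width: 0.0002
grip_force: 3.3
```

```bash

python3 -m inch '-1 0 0 0.05 0 0 0;-1 0 0 0 0 0 0'
python3 -m inch '-1 0 0 0.04 0 0 0;-1 0 0 0 0 0 0'
python3 -m inch '-1 0 0 0.03 0 0 0;-1 0 0 0 0 0 0'
```

```text
time_s: 15.08
ee_pos: [0.4572, 0.2371, 0.1468]
eef_rot: [3.14, 0.001, 2.426]
force: [0.3, 0.5, 6.9]
grip_width: 0.0002
grip_force: 3.5
time_s: 15.32
ee_pos: [0.4573, 0.2372, 0.1461]
eef_rot: [3.14, 0.001, 2.426]
force: [-1.9, -1.8, 12.9]
grip_width: 0.0004
grip_force: 6.2
time_s: 15.58
ee_pos: [0.4575, 0.2373, 0.146]
eef_rot: [3.139, 0.001, 2.426]
force: [-3.0, -1.0, 19.0]
grip_width: 0.0004
grip_force: 9.9
```

The head is at the stop: z has stalled at 0.146 and the force has risen to 19 N. I'll hold for over a second, then rise slowly.

```bash

python3 -m inch '-1 0 0 0 0 0 0;-1 0 0 0 0 0 0;-1 0 0 0 0 0 0;-1 0 0 0 0 0 0;-1 0 0 0 0 0 0;-1 0 0 0 0 0 0;-1 0 0 0 0 0 0;-1 0 0 0 0 0 0;-1 0 0 0 0 0 0;-1 0 0 0 0 0 0'
python3 -m inch '-1 0 0 0 0 0 0;-1 0 0 0 0 0 0;-1 0 0 -0.1 0 0 0;-1 0 0 -0.1 0 0 0;-1 0 0 -0.15 0 0 0;-1 0 0 -0.2 0 0 0;-1 0 0 -0.4 0 0 0;-1 0 0 -0.8 0 0 0;-1 0 0 -0.8 0 0 0;-1 0 0 -0.8 0 0 0'
python3 -m inch '-1 0 0 -0.5 0 0 0;-1 0 0 0 0 0 0;-1 0 0 0 0 0 0;-1 0 0 0 0 0 0;-1 0 0 0 0 0 0'
python3 - <<'E'
from h import *
s=camera("scene");t=camera("top");W=pts(s)
P=W[(abs(W[...,0]-.457)<.02)&(abs(W[...,1]-.2365)<.02)&(W[...,2]>.148)&(W[...,2]<.176)]
print(len(P),P.mean(0),np.percentile(P[:,2],[5,50,95]))
cv2.imwrite("pics/s6.png",s["img"])
E
```

```text
time_s: 16.82
ee_pos: [0.4575, 0.2373, 0.1461]
eef_rot: [3.139, 0.001, 2.426]
force: [-3.4, -1.8, 20.1]
grip_width: 0.0004
grip_force: 9.8
time_s: 18.08
ee_pos: [0.4566, 0.2369, 0.2458]
eef_rot: [-3.141, -0.0, 2.426]
force: [0.2, 0.1, -0.2]
grip_width: 0.0007
grip_force: 0.0
time_s: 18.7
ee_pos: [0.4567, 0.2369, 0.2593]
eef_rot: [-3.141, -0.0, 2.426]
force: [1.1, -0.4, 0.1]
grip_width: 0.0003
grip_force: 0.0
99 [0.46012794 0.2379906  0.15796593] [0.14961197 0.1591998  0.16323146]
```

View pics/s6.png

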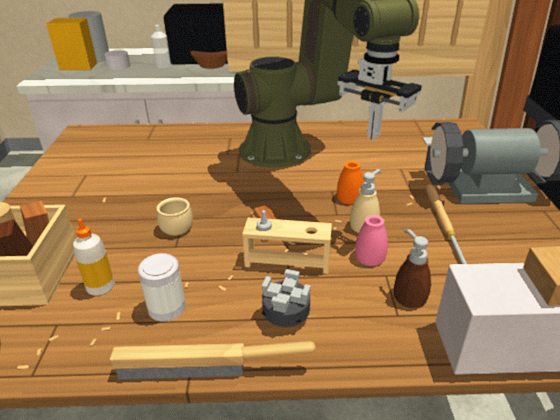

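The picture shows the pale dispenser upright at (366,205) with the pump seated and its head back up (same height as before the press). The gripper is clear and everything else is where it was.

```bash
python3 -c "
from station import ticket
print(ticket.hand_in())"
```

```text
the job is handed in; nothing more can be done
None
```

The pump is seated in the pale wooden dispenser; I pressed its head to the stop, held it down for over a second, and it sprang back up. I handed the job in at about 19 s, with the gripper clear and nothing else on the bench moved.

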